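Put the dried lime away in the spice drum

ROBOT

A 6-joint arm with a two-finger parallel gripper is mounted at the origin on the work surface. World frame = base frame: x ahead of the robot, y to its left, z up, the work surface at z = 0. Lengths are in mm, angles in rad, forces in N, time in s.
With the tool pointing down it reaches from about 350 to 975 mm from the base axis. Payload 7.1 kg.
Tool frame: the origin (TCP) lies at the very end of the fingers, on their centre line; the grasp point (between the pads) lies r.hold_point_z behind it (r.hold_point_z is the distance from the TCP to the grasp point, in mm); x points along the fingers, z is the direction in which the jaws open and shut, and the axes are right-handed (so a half turn about x gives the same grasp; the last joint's range is limited). The gripper opens to 88 mm and grips with 3 to 60 N. Pads are 20 mm wide; open, the fingers measure 115 mm over their backs; the gripper's body (75 mm by 178 mm) begins 61 mm behind the grasp point.
Start: joints at [1.221, 0.423, 1.63, -0, 1.089, -0.019], TCP at [202.968, 591.108, 222.675] pointing down, gripper open.
Joint ranges: [-3, 3], [-0.9, 2.11], [0.09, 2.58], [-1.31, 4.45], [0.11, 2.69], [-2.54, 2.54]. Speed limits (rad/s): [2.39, 2.39, 3.01, 3.14, 3.14, 3.14].

INTERFACE

Orientations are given as a unit quaternion [x, y, z, w].
In Python, from station import r, vision gives the robot as it stands. The module is installed in compiled form; this text tells all that it offers.
- The arm moves only by the shell command python3 -m handwheel 'ROWS' [FORCE]. ROWS is JSON, a list that holds one entry, the list of rows, each a list of 7 numbers: the finger opening in mm, from 0 to 87.8, then the shift along the world's x, y, z in mm, then the turn, a rotation vector about the world's x, y, z in rad. A call has 1 to 10 rows; each row shifts and turns the commanded pose from where the row before left it; what a row does not reach is not made up. A row lasts 1/8 s, in which the tool goes at most 62.5 mm and 10.7 degrees, less where a joint would pass 70% of its speed; a pose out of reach is approached as far as the arm can. A call is refused whole if a number of a shift passes 62.5 or a number of a turn 0.188, either way. A call with a gripper value outside its range is refused whole. The fingers move at their own pace and stop on an object; FORCE is the grip in N (left out, the last holds). Time passes only in rows, so rows that do not move let the fingers close. It gives the time, the measured TCP pose, the force and the opening at its end, in the units of the state.
- r.get_obs(): the state, without advancing time (a new reading comes with each control period).
- vision.snapshot(name): name is "side" or "top"; returns a dict with "image" (420x560x3 uint8, red, green, blue), "fx", "fy", "cx", "cy" (pixels), "cam_to_world" (4x4, takes a point from camera to world coordinates). Camera axes: x right, y down, z forward; pixel columns grow to the right and rows downward; lengths in mm; the calibration is good to about 2 mm. A picture is of the moment at which its call begins. There is no depth.
- r.hand_in(): hands the job in, once; it reports no verdict.
The state is a dict: "time": time; "qpos": joint angles; "qd": joint speeds; "joint_efforts": joint torques, N m; "tcp_pos": TCP position; "ee_rot": TCP orientation; "contact_force": force on the tool from outside, world axes, zero at the start; "wrist_torque": the same for the moment, N m; "finger_gap": finger opening in mm.
Only numpy, scipy, OpenCV 4.12 (cv2) and the standard library are available. Lean on these libraries where they do the work, as an engineer would, in place of code of your own. Each camera call takes 0.05 s, during which the arm holds its last target.

TASK

Turn the steel cap of the wooden spice drum until its window is lined up with the compartment beside the flat ear, and drop the dried lime in through the window from just above it. Then turn the cap until the window lies squarely over the solid wooden sector by the two studs, so the lime is shut in. Leave the garlic, tea glass and paddle where they are.

Things in the scene. Friction and masses are not known exactly. Their poses are not given: they have to be found in the camera images.
- drum: Round olive-wood spice drum, 180 mm across, 62 mm high, fixed on the ledge. Origin: centre of its underside, on the cap's axis; z up, x towards the ear. Five 72-degree sectors under the cap, with 6 mm walls and a hub of 26 mm radius: four open wells and one solid one. Outside, just below the top, are a flat ear and, 72 degrees counter-clockwise of it (from above), two small studs.
- ear_well (a point): Centre of the mouth of the well beside the flat ear (ear 34 mm wide, standing out 32 mm), 53 mm from the drum's axis, 62 mm above the ledge. The well reaches from 26 to 82 mm from the axis; its floor is 12 mm above the ledge.
- rest_place (a point): Centre of the top of the solid sector, flush with the drum's top, by the two round studs (14 mm across, 26 mm apart, standing out 11 mm); 53 mm from the drum's axis, 62 mm above the ledge.
- cap_window (a point): Centre of the cap's window, at the cap's underside, 53 mm from the cap's axis, 63 mm above the ledge. The window is one sector-shaped opening, 60 degrees wide, from 30 to 76 mm from the axis; the lime passes only through it (the other perforations are 6 mm dots).
- cap_grip (a point): Middle of the cap's upright grip bar, on the cap's axis, 84 mm above the ledge. The bar is 50 mm long, 14 mm wide, 32 mm high (top 100 mm above the ledge); its long direction, the point's x axis, points to the window. The cap is a steel disc 166 mm across, 5 mm thick, its top 68 mm above the ledge.
- cap (a joint): Angle of the cap on the drum, rad: 0 with the window over the ear well, growing counter-clockwise seen from above, 1.257 with the window over the solid sector. It turns freely between -3 and 3, with light friction (about 0.06 N m), and stays where it is left.
- lime: Dried lime, dark brown, squat and round, 34 mm across at the widest (13 mm up) and 30 mm high, flat underside 18 mm wide, about 15 g. Origin: centre of its underside.
- lime_center (a point): Middle of the dried lime, 15 mm above its underside.
- garlic: Garlic bulb, off-white, 54 mm across and 56 mm high with a thin neck; a bystander. Origin: centre of its underside.
- teaglass: Small green tea glass, 56 mm across the rim, 75 mm high, standing upright; a bystander. Origin: centre of its underside.
- paddle: Flat wooden stirring paddle lying on the ledge beyond the drum, 265 mm long along its y axis, 10 mm thick, blade 55 mm wide; a bystander. Origin: underside, 12 mm from mid-length towards the blade (its +y end).

How it is judged (in metres and radians):
On the way, in this order (a step that is already met when the one before it is completed fails the run):
1. the cap's window is lined up with the ear well, within 6 mm, the lime still outside (horizontal distance between cap_window and ear_well below 0.006 m and horizontal distance between lime_center and drum above 0.1 m), for 0.2 s.
2. the lime has dropped through the window into the ear well (horizontal distance between lime_center and ear_well below 0.03 m and height (world z) of lime_center below 0.048 m and horizontal distance between cap_window and ear_well below 0.012 m), for 0.2 s.
At the end, for the whole second after the job is handed in: The lime lies at rest inside the ear well, below the cap, and the cap is still with its window over the middle of the solid sector, within 6 mm (about 6.5 degrees) (horizontal distance between cap_window and rest_place below 0.006 m and horizontal distance between lime_center and ear_well below 0.03 m and height (world z) of lime_center below 0.048 m and linear speed of lime below 0.05 m/s and velocity of joint cap between -0.05 and 0.05 rad/s); the robot touches nothing.
It fails at once if the lime was thrown or dropped from a height (it moved faster than 1.5 m/s) (linear speed of lime above 1.5 m/s).
It fails at once if the garlic was moved by more than 20 mm (distance of garlic from where it was at the start of the episode above 0.02 m).
It fails at once if the tea glass was moved by more than 20 mm or tipped (distance of teaglass from where it was at the start of the episode above 0.02 m or angle between teaglass's own z axis and vertical above 0.4 rad).
It fails at once if the paddle was moved by more than 20 mm (distance of paddle from where it was at the start of the episode above 0.02 m).
It also fails if it takes over 72 s, if anything falls off the work surface, if the arm or the gripper's body presses on something with over 40 N, if the wrist force passes 120 N, or if a joint passes its speed limit or range.

## Working session

There is one attempt and no reset: what is moved stays moved. The work goes in short steps, Python scripts to look and compute and a shell command to move; the robot and the scene stay as the last step left them, time stands still between calls to the robot, and variables do not carry over. Pictures are saved under pics/ and viewed, and the job is handed in when it is done.

```bash
mkdir -p pics; python3 - <<'E'
from station import r, vision
import cv2
for n in("side","top"):
    s=vision.snapshot(n); cv2.imwrite(f"pics/{n}0.png",s["image"][:,:,::-1])
    print(n,s["fx"],s["fy"],s["cx"],s["cy"]); print(s["cam_to_world"])
o=r.get_obs(); print(o, r.hold_point_z)
E
```

```text
side 468.35010487041376 468.35010487041376 280.80027502466373 206.47134217274265
[[ 9.76777366e-01 -1.43897026e-01  1.58743890e-01  4.58988000e+02]
 [-2.13932051e-01 -6.95796630e-01  6.85638481e-01 -6.96249180e+02]
 [ 1.17921250e-02 -7.03676556e-01 -7.10422586e-01  7.15682904e+02]
 [ 0.00000000e+00  0.00000000e+00  0.00000000e+00  1.00000000e+00]]
top 469.0970160185399 469.0970160185399 281.5204502665377 207.02801702886765
[[ 2.01342387e-02 -9.92331058e-01  1.21957709e-01  5.34371999e+02]
 [-9.99737173e-01 -1.86450563e-02  1.33396929e-02 -8.30997872e+01]
 [-1.09634833e-02 -1.22194240e-01 -9.92445651e-01  8.87281679e+02]
 [ 0.00000000e+00  0.00000000e+00  0.00000000e+00  1.00000000e+00]]
{'time': 0.1, 'qpos': array([ 1.22100438e+00,  4.23747890e-01,  1.63058972e+00,  9.75916669e-07,
        1.08859218e+00, -1.89979179e-02]), 'qd': array([ 0.00012281, -0.00365225, -0.00256097, -0.00087205,  0.0015287 ,
       -0.00100067]), 'joint_efforts': array([ 6.80032263e-04, -5.45616996e+01, -2.74325252e+01,  6.44647842e-02,
        1.87743612e-02, -7.44855629e-05]), 'tcp_pos': array([202.80315728, 590.66557123, 221.99912249]), 'ee_rot': array([-0.41112142,  0.57588855,  0.41058727,  0.57510839]), 'contact_force': array([-0.28540719, -0.15888336, -0.13550352]), 'wrist_torque': array([ 0.03357644, -0.01199925,  0.00466369]), 'finger_gap': 87.80827023321442} 18.700000000000003
```

View pics/side0.png

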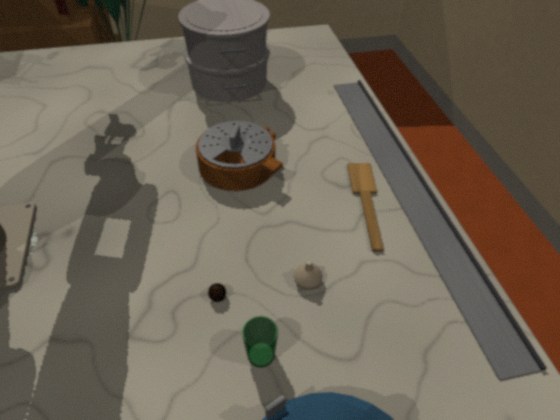

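View pics/top0.png

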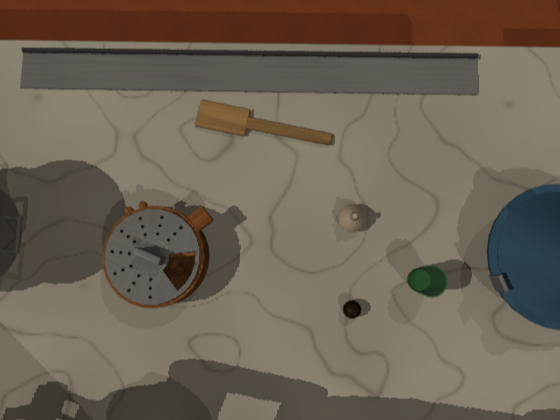

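```bash
cat > h.py <<'E'
import numpy as np, cv2
from station import r, vision
def px2w(s,u,v,z):
    T=np.array(s["cam_to_world"]); d=T[:3,:3]@np.array([(u-s["cx"])/s["fx"],(v-s["cy"])/s["fy"],1]); o=T[:3,3]
    return o+d*(z-o[2])/d[2]
def w2px(s,p):
    T=np.array(s["cam_to_world"]); c=T[:3,:3].T@(np.array(p,float)-T[:3,3]); return np.array([s["fx"]*c[0]/c[2]+s["cx"],s["fy"]*c[1]/c[2]+s["cy"]])
def crop(s,u,v,w,h,k,name):
    im=s["image"][v:v+h,u:u+w,::-1]; cv2.imwrite(name,cv2.resize(im,None,fx=k,fy=k,interpolation=cv2.INTER_CUBIC))
def st():
    o=r.get_obs(); from scipy.spatial.transform import Rotation as R
    M=R.from_quat(o["ee_rot"]).as_matrix()
    print("t",round(o["time"],2),"tcp",o["tcp_pos"].round(1),"x",M[:,0].round(3),"z",M[:,2].round(3),"q",o["qpos"].round(2),"F",o["contact_force"].round(1),"gap",round(o["finger_gap"],1))
E
python3 - <<'E'
from h import *
s=vision.snapshot("top"); crop(s,90,190,140,130,4.5,"pics/topd.png"); crop(s,300,180,160,150,4,"pics/topl.png")
s=vision.snapshot("side"); crop(s,180,100,120,100,6,"pics/sided.png"); crop(s,190,250,150,120,5,"pics/sidel.png")
E
```

```text
(no output)
```

View pics/topd.png

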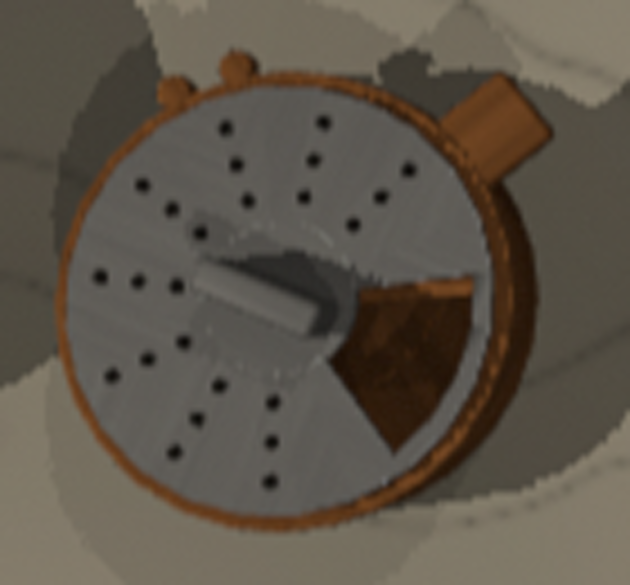

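View pics/topl.png

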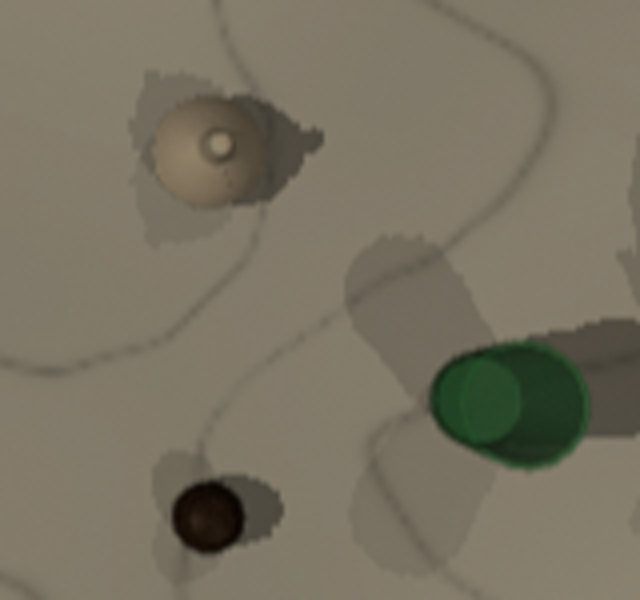

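View pics/sided.png

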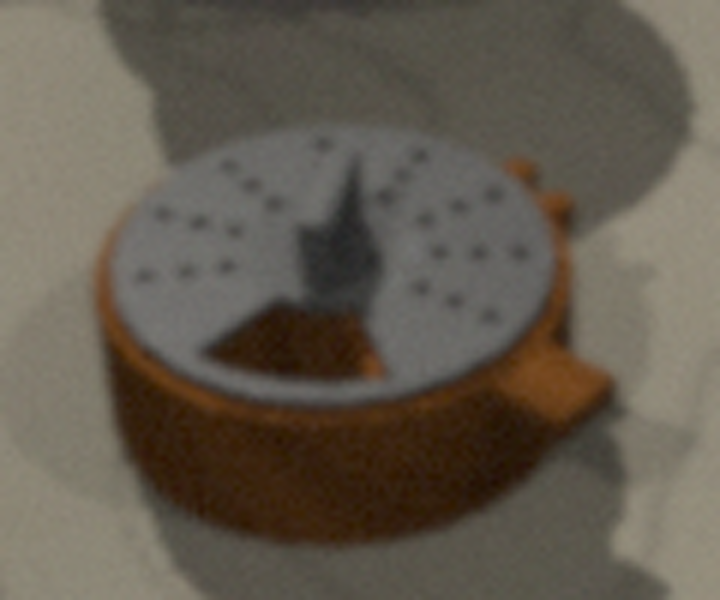

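View pics/sidel.png

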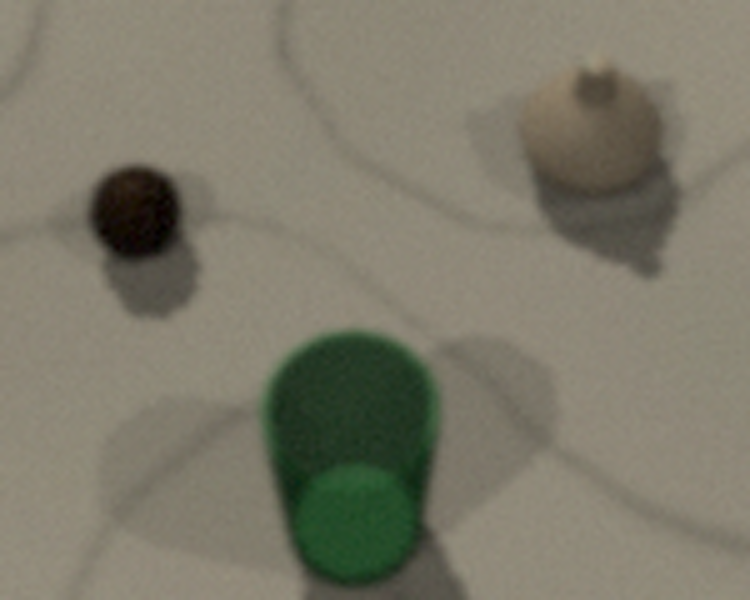

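```bash
cat > m.py <<'E'
from h import *
from scipy.optimize import least_squares
def P(s,pts,u0,v0,k,z): return np.array([px2w(s,(x+.5)/k-.5+u0,(y+.5)/k-.5+v0,z)[:2] for x,y in pts])
def circ(p):
    f=least_squares(lambda a:np.hypot(*(p-a[:2]).T)-a[2],[*p.mean(0),50]); return f.x,np.abs(f.fun).max()
def ang(v): return np.degrees(np.arctan2(v[1],v[0]))
E
python3 - <<'E'
from m import *
s=vision.snapshot("top"); d=vision.snapshot("side")
T=lambda p,z:P(s,p,90,190,4.5,z); S=lambda p,z:P(d,p,180,100,6,z)
for q in([(226,128),(323,122),(409,170),(143,185),(100,277),(112,376),(175,453),(270,482)],[(236,165),(314,161),(381,197),(172,209),(138,282),(148,359),(197,419),(272,442)],[(65,300),(278,84),(492,300),(278,518),(125,150)]):
    print("top",circ(T(q,68)))
print("side",circ(S([(145,276),(163,214),(230,165),(322,145),(420,155),(495,194),(519,253),(491,317)],68)))
print("side",circ(S([(185,272),(200,223),(252,185),(403,175),(460,206),(479,253),(455,304)],68)))
c=circ(T([(226,128),(323,122),(409,170),(143,185),(100,277),(112,376),(175,453),(270,482)],68))[0][:2]
cs=circ(S([(145,276),(163,214),(230,165),(322,145),(420,155),(495,194),(519,253),(491,317)],68))[0][:2]
for z in(55,62): 
    e=T([(503,72),(553,130)],z); print("ear",e,np.hypot(*(e[0]-e[1])),ang(e.mean(0)-c),np.hypot(*(e.mean(0)-c)))
    e=T([(173,92),(236,68)],z); print("stud",np.hypot(*(e[0]-e[1])),ang(e.mean(0)-c),np.hypot(*(e.mean(0)-c)))
    e=S([(612,380),(553,424)],z);print("ear side",e,np.hypot(*(e[0]-e[1])),ang(e.mean(0)-cs),np.hypot(*(e.mean(0)-cs)))
w=T([(358,293),(330,360),(395,452),(472,275)],68); 
for p in w: print("win",ang(p-c),np.hypot(*(p-c)))
w=S([(203,352),(280,303),(388,377),(362,315)],68)
for p in w: print("win side",ang(p-cs),np.hypot(*(p-cs)))
g=T([(200,275),(312,320)],100); print("grip",g,ang(g[1]-g[0]),g.mean(0))
print("lime top z13",px2w(s,(208+.5)/4-.5+300,(517+.5)/4-.5+180,13),"side",px2w(d,(135+.5)/5-.5+190,(212+.5)/5-.5+250,14))
print("glass",px2w(s,(475+.5)/4-.5+300,(402+.5)/4-.5+180,0), "rim",px2w(s,(525+.5)/4-.5+300,(402+.5)/4-.5+180,75))
print("garlic",px2w(s,(210+.5)/4-.5+300,(152+.5)/4-.5+180,25))
E
```

```text
top (array([545.01988277, 152.78864519,  70.11904145]), np.float64(0.11473712440846384))
top (array([544.98158151, 152.85598628,  54.95198181]), np.float64(0.258357058615168))
top (array([545.27962613, 153.12687149,  83.49785584]), np.float64(0.8554792594461276))
side (array([546.66762425, 149.48994708,  70.37801717]), np.float64(0.652042892091842))
side (array([546.81592062, 149.4593293 ,  55.15844475]), np.float64(0.5481489817076053))
ear [[636.50783012  71.69963303]
 [613.70202999  50.87628643]] 30.88229724473227 -48.8062920786787 121.59765720453767
stud 26.624570487084604 23.81077633154326 94.04783123952437
ear side [[636.98172669  72.01666622]
 [611.01038046  52.38125423]] 32.55856613693241 -48.46324370383756 116.61647554755825
ear [[635.64880506  70.39767485]
 [613.03481571  49.74946538]] 30.62255816115032 -49.4515200865805 122.01661094496436
stud 26.40064150005778 22.70750655923439 92.39106473606394
ear side [[635.09586575  63.87681442]
 [609.39968847  44.44944154]] 32.213604943561215 -51.59075512314666 121.65345020315769
win -85.11959472036587 30.90956001171274
win -137.6323177708066 31.519795348055833
win -140.24465524473155 75.1057682543124
win -82.04332591557383 75.45582687180995
win side -138.6059589836236 72.30213844981357
win side -132.67428650058523 34.421695551049595
win side -83.34202879860314 75.45369492482
win side -82.43613075996772 38.586274474159
grip [[552.62785743 173.36140112]
 [536.81291761 130.62388026]] -110.3068994292949 [544.72038752 151.99264069]
lime top z13 [ 456.86376714 -203.12541904   13.        ] side [ 457.79559913 -205.471914     14.        ]
glass [ 510.93858419 -329.01815112    0.        ] rim [ 513.35490599 -329.48622527   75.        ]
garlic [ 623.09621217 -202.08376644   25.        ]
```

```bash
python3 -c "
from h import *
st()"
```

```text
t 0.3 tcp [202.9 590.9 222.4] x [-0.    -0.001 -1.   ] z [ 0.325  0.946 -0.001] q [ 1.22  0.42  1.63 -0.    1.09 -0.02] F [ 0.6  0.  -0.1] gap 87.6
```

```bash
python3 -m handwheel '[[[60,34,-44,0,0,0,-0.16],[60,34,-44,0,0,0,-0.16],[60,34,-44,0,0,0,-0.16],[60,34,-44,0,0,0,-0.16],[60,34,-44,0,0,0,-0.16],[60,34,-44,0,0,0,-0.16],[60,34,-44,0,0,0,-0.16],[60,34,-44,0,0,0,-0.16],[60,34,-44,0,0,0,-0.16],[60,34,-44,0,0,0,-0.16]]]' 20; python3 -c "
from h import *
st()"
```

```text
time: 1.55
tcp_pos: [544.0, 149.5, 222.8]
ee_rot: [0.129, 0.695, -0.128, 0.695]
contact_force: [0.7, 1.0, -0.1]
finger_gap: 60.1
t 1.55 tcp [544.  149.5 222.8] x [ 0.  0. -1.] z [ 0.934 -0.357  0.   ] q [0.25 0.33 1.77 0.   1.04 0.61] F [ 0.7  1.  -0.1] gap 60.1
```

```bash
python3 -m handwheel '[[[50,1,1,-30,0,0,0],[50,1,1,-40,0,0,0],[50,0,0,-32,0,0,0],[50,0,0,0,0,0,0]]]' 20; python3 - <<'E'
from m import *
st()
for n in("side","top"):
    s=vision.snapshot(n); print(n,w2px(s,r.get_obs()["tcp_pos"]))
    if n=="side": crop(s,150,30,180,170,4,"pics/s1.png")
    else: crop(s,70,150,180,170,4,"pics/t1.png")
E
```

```text
time: 2.05
tcp_pos: [543.2, 152.6, 118.5]
ee_rot: [0.126, 0.697, -0.127, 0.694]
contact_force: [0.2, -0.4, -0.2]
finger_gap: 50.2
t 2.05 tcp [543.2 152.6 118.5] x [-0.005 -0.001 -1.   ] z [ 0.936 -0.352 -0.004] q [ 0.25  0.48  1.83 -0.    0.84  0.61] F [ 0.2 -0.4 -0.2] gap 50.2
side [232.44203814 121.81402557]
top [141.8654421  255.05767428]
```

View pics/s1.png

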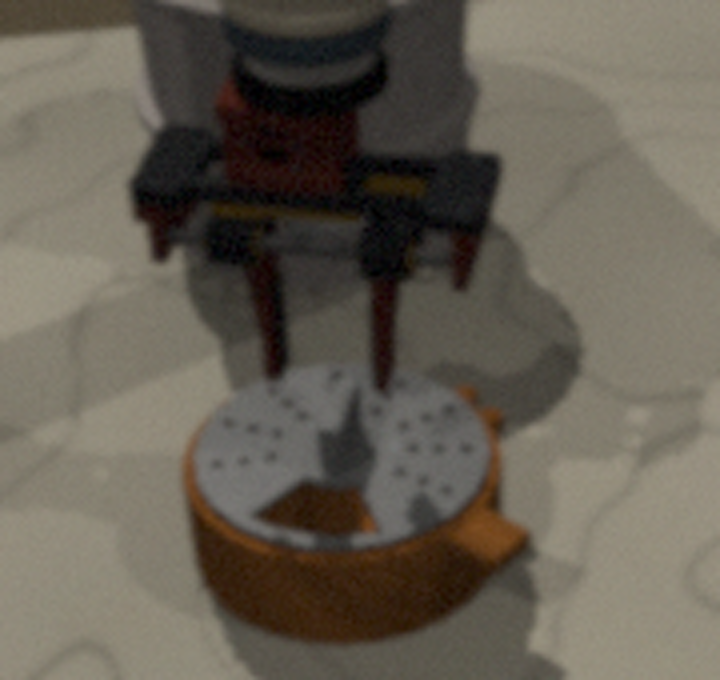

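View pics/t1.png

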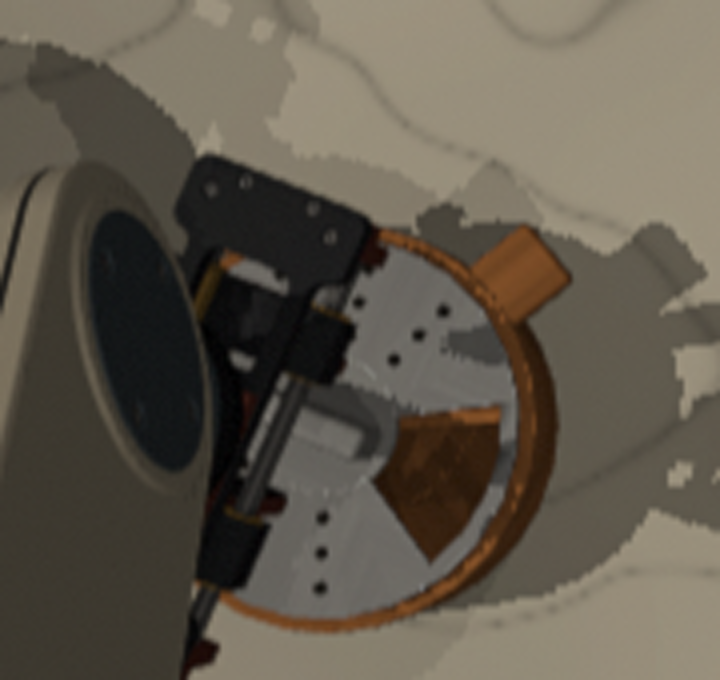

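```bash
python3 -m handwheel '[[[50,1.5,-0.7,-22,0,0,0],[50,1,-0.7,-22,0,0,0],[50,0,0,0,0,0,0]]]' 20; python3 -c "
from m import *
st()
s=vision.snapshot('side'); crop(s,150,30,180,170,4,'pics/s2.png')"
```

```text
time: 2.52
tcp_pos: [547.6, 151.8, 77.2]
ee_rot: [0.127, 0.696, -0.127, 0.696]
contact_force: [0.5, 0.4, 0.3]
finger_gap: 49.8
t 2.52 tcp [547.6 151.8  77.2] x [-0.  0. -1.] z [ 0.936 -0.352 -0.   ] q [0.25 0.55 1.84 0.   0.75 0.61] F [0.5 0.4 0.3] gap 49.8
```

View pics/s2.png

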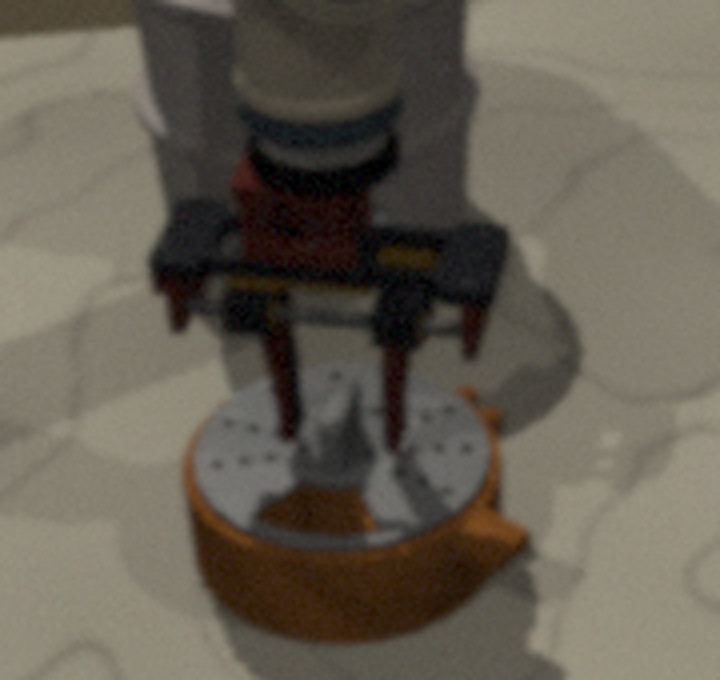

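```bash
python3 -m handwheel '[[[10,0,0,0,0,0,0],[10,0,0,0,0,0,0],[10,0,0,0,0,0,0],[10,0,0,0,0,0,0],[10,0,0,0,0,0,0]]]' 10; python3 -c "
from m import *
st()
s=vision.snapshot('side'); crop(s,150,30,180,170,4,'pics/s3.png')"
```

```text
time: 3.2
tcp_pos: [545.9, 152.1, 76.8]
ee_rot: [0.127, 0.697, -0.127, 0.695]
contact_force: [-6.6, 2.4, 6.4]
finger_gap: 13.9
t 3.2 tcp [545.9 152.1  76.8] x [-0.003  0.    -1.   ] z [ 0.936 -0.353 -0.003] q [0.25 0.55 1.84 0.   0.76 0.61] F [-6.6  2.4  6.4] gap 13.9
```

View pics/s3.png

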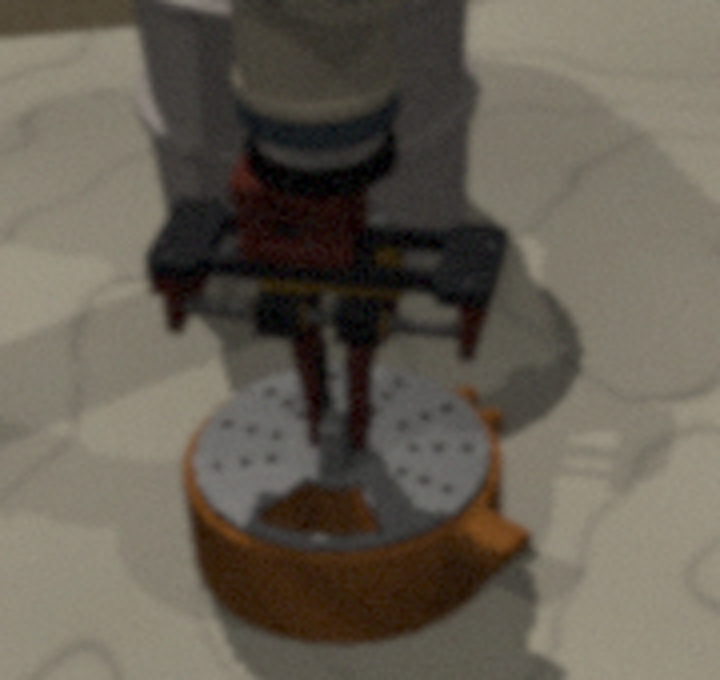

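```bash
python3 -m handwheel '[[[10,-1.6,-0.2,0,0,0,0.135],[10,0,0,0,0,0,0.135],[10,0,0,0,0,0,0.135],[10,0,0,0,0,0,0.135],[10,0,0,0,0,0,0.135],[10,0,0,0,0,0,0.135],[10,0,0,0,0,0,0.135],[10,0,0,0,0,0,0.135],[10,0,0,0,0,0,0],[10,0,0,0,0,0,0]]]' 20; python3 -c "
from m import *
st()
s=vision.snapshot('side'); crop(s,150,30,180,170,4,'pics/s4.png')"
```

```text
time: 4.5
tcp_pos: [546.4, 152.2, 76.9]
ee_rot: [-0.248, 0.662, 0.248, 0.663]
contact_force: [2.1, 4.6, -1.0]
finger_gap: 13.9
t 4.5 tcp [546.4 152.2  76.9] x [ 0.001  0.001 -1.   ] z [0.754 0.657 0.002] q [ 0.25  0.55  1.84  0.    0.75 -0.47] F [ 2.1  4.6 -1. ] gap 13.9
```

View pics/s4.png

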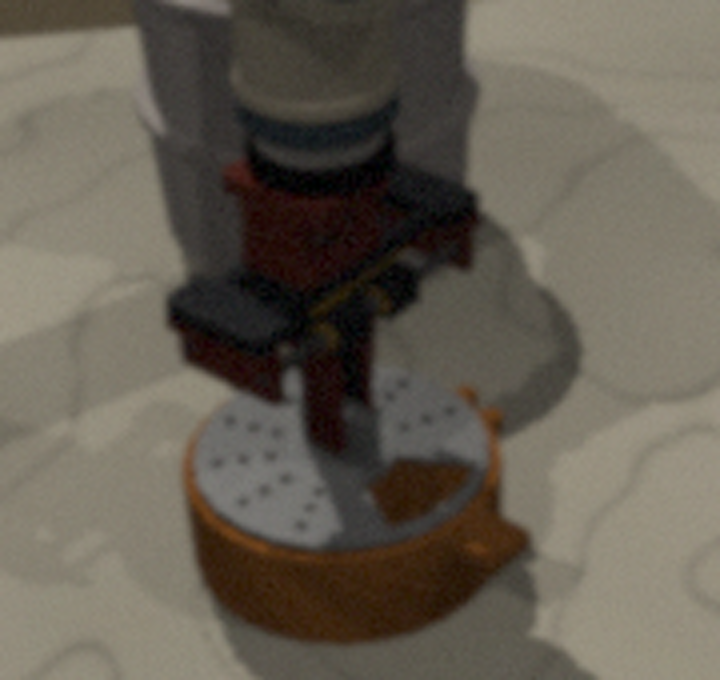

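```bash
python3 -m handwheel '[[[30,0,0,0,0,0,0],[30,0,0,0,0,0,0],[40,0,0,20,0,0,0],[50,0,0,40,0,0,0],[60,-9,-35,20,0,0,0],[60,-9,-36,0,0,0,0],[60,-14,-55,0,0,0,0],[60,-14,-55,0,0,0,0],[60,-14,-55,0,0,0,0],[60,0,0,0,0,0,0]]]' 20; python3 -c "
from m import *
st()
s=vision.snapshot('top'); crop(s,90,190,140,130,4.5,'pics/t5.png')
s=vision.snapshot('side'); crop(s,180,100,120,100,6,'pics/s5.png')"
```

```text
time: 5.8
tcp_pos: [484.6, -87.6, 156.7]
ee_rot: [-0.247, 0.663, 0.247, 0.662]
contact_force: [-0.2, -0.4, -0.8]
finger_gap: 60.0
t 5.8 tcp [484.6 -87.6 156.7] x [-0.001 -0.    -1.   ] z [ 0.756  0.655 -0.001] q [-0.2   0.33  1.97 -0.    0.85 -0.92] F [-0.2 -0.4 -0.8] gap 60.0
```

View pics/t5.png

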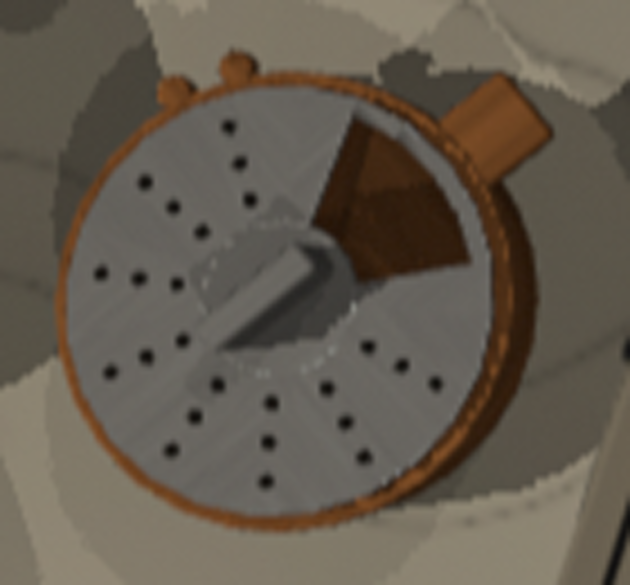

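View pics/s5.png

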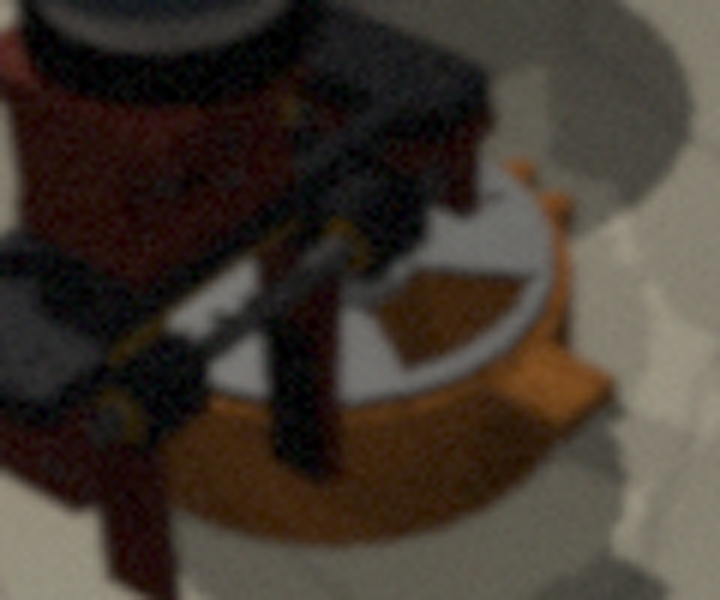

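```bash
python3 -m handwheel '[[[60,-14,-57,0,0,0,0],[60,-13,-58,-30,0,0,0],[60,0,0,-40,0,0,0],[60,0,0,0,0,0,0],[60,0,0,0,0,0,0]]]' 20; python3 -c "
from m import *
st()
for n in ('side','top'):
  s=vision.snapshot(n); print(w2px(s,r.get_obs()['tcp_pos']))
  crop(s,*((150,200,180,150) if n=='side' else (290,240,180,150)),4,'pics/%s6.png'%n)"
```

```text
time: 6.52
tcp_pos: [460.6, -194.9, 89.2]
ee_rot: [-0.25, 0.661, 0.25, 0.662]
contact_force: [0.4, 0.3, 0.0]
finger_gap: 60.2
t 6.53 tcp [ 460.6 -194.9   89.2] x [ 0. -0. -1.] z [0.751 0.661 0.   ] q [-0.42  0.45  1.99  0.    0.7  -1.15] F [0.4 0.3 0. ] gap 60.2
[213.87650271 260.8390728 ]
[353.29336664 310.52238122]
```

View pics/side6.png

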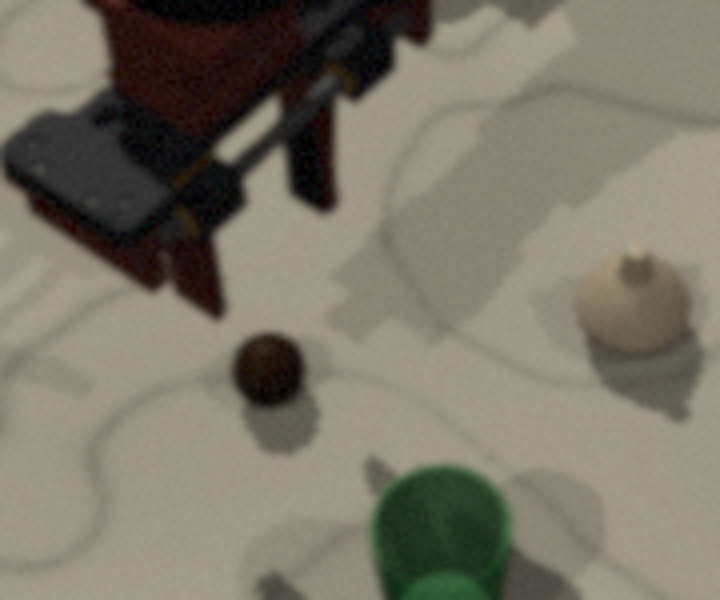

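View pics/top6.png

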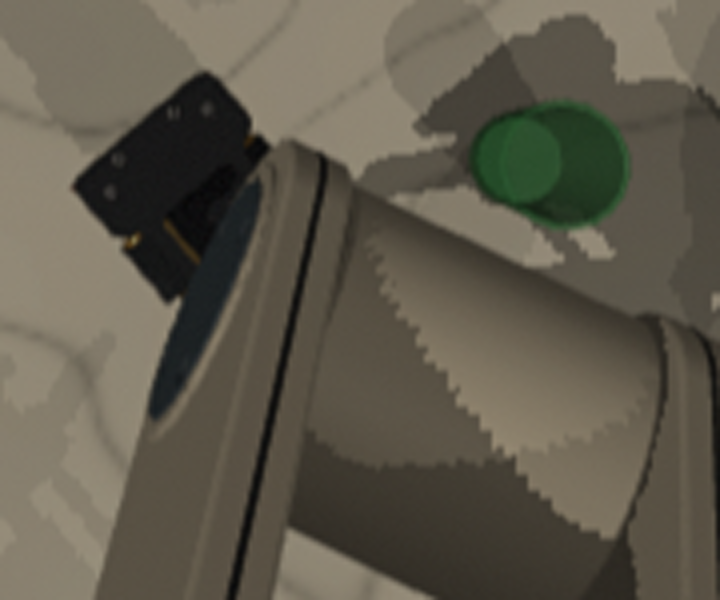

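```bash
python3 -m handwheel '[[[60,-3,-8,0,0,0,0],[60,0,0,-20,0,0,0],[60,0,0,-20,0,0,0],[60,0,0,0,0,0,0]]]' 10; python3 -c "
from m import *
st()
s=vision.snapshot('side'); crop(s,150,200,180,150,4,'pics/s7.png')"
```

```text
time: 7.12
tcp_pos: [456.1, -203.8, 48.2]
ee_rot: [-0.249, 0.662, 0.25, 0.661]
contact_force: [-0.9, -0.1, -0.1]
finger_gap: 59.7
t 7.12 tcp [ 456.1 -203.8   48.2] x [-0.001  0.001 -1.   ] z [ 0.752  0.659 -0.001] q [-0.44  0.53  2.   -0.    0.62 -1.16] F [-0.9 -0.1 -0.1] gap 59.7
```

View pics/s7.png

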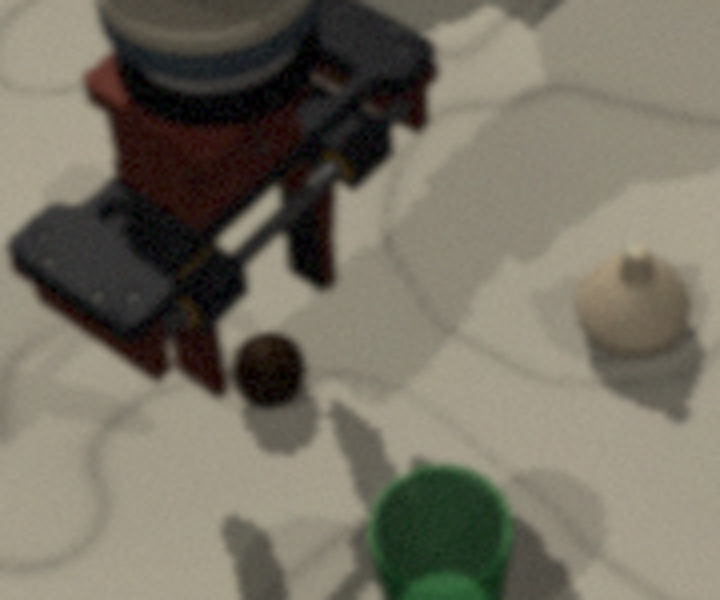

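```bash
python3 -m handwheel '[[[60,1,0.5,-20,0,0,0],[60,0.4,0,-18,0,0,0],[60,0,0,-6,0,0,0],[60,0,0,0,0,0,0]]]' 10; python3 -c "
from m import *
st()
s=vision.snapshot('side'); print(w2px(s,r.get_obs()['tcp_pos']));crop(s,150,200,180,150,4,'pics/s8.png')"
```

```text
time: 7.68
tcp_pos: [457.9, -203.4, 4.3]
ee_rot: [-0.249, 0.662, 0.249, 0.662]
contact_force: [0.2, 0.0, -0.4]
finger_gap: 59.9
t 7.67 tcp [ 457.9 -203.4    4.3] x [-0.001  0.    -1.   ] z [ 0.752  0.659 -0.   ] q [-0.44  0.62  2.   -0.    0.53 -1.16] F [ 0.2  0.  -0.4] gap 59.9
[217.07667299 294.05155745]
```

View pics/s8.png

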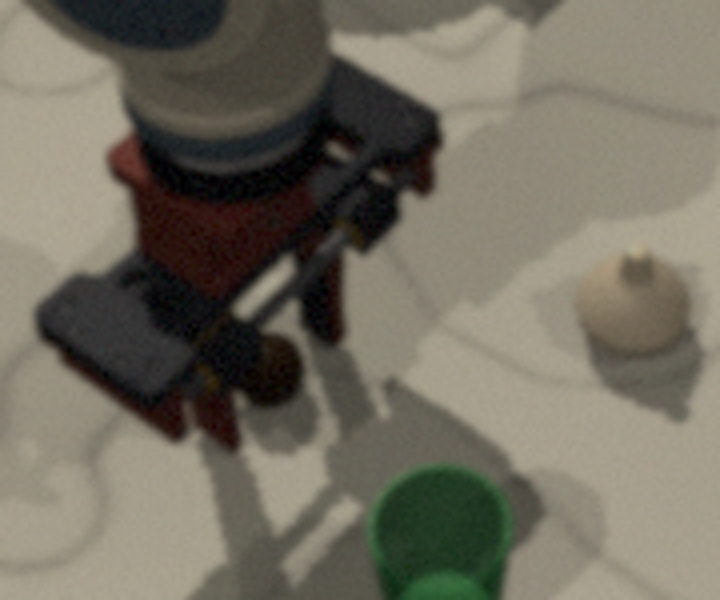

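Fingers (tips near (237,445) and (330,340)) straddle the lime at (270,370). Closing gently, then lifting a little.

```bash
python3 -m handwheel '[[[28,0,0,0,0,0,0],[28,0,0,0,0,0,0],[28,0,0,0,0,0,0],[28,0,0,0,0,0,0],[28,0,0,0,0,0,0],[28,0,0,20,0,0,0],[28,0,0,30,0,0,0],[28,0,0,0,0,0,0]]]' 10; python3 -c "
from m import *
st()
s=vision.snapshot('side'); crop(s,150,170,180,150,4,'pics/s9.png')"
```

```text
time: 8.72
tcp_pos: [459.3, -204.0, 56.0]
ee_rot: [-0.25, 0.661, 0.248, 0.663]
contact_force: [-0.1, -0.9, -1.0]
finger_gap: 32.3
t 8.72 tcp [ 459.3 -204.    56. ] x [ 0.003 -0.002 -1.   ] z [0.752 0.659 0.001] q [-0.44  0.51  1.99 -0.    0.63 -1.16] F [-0.1 -0.9 -1. ] gap 32.3
```

View pics/s9.png

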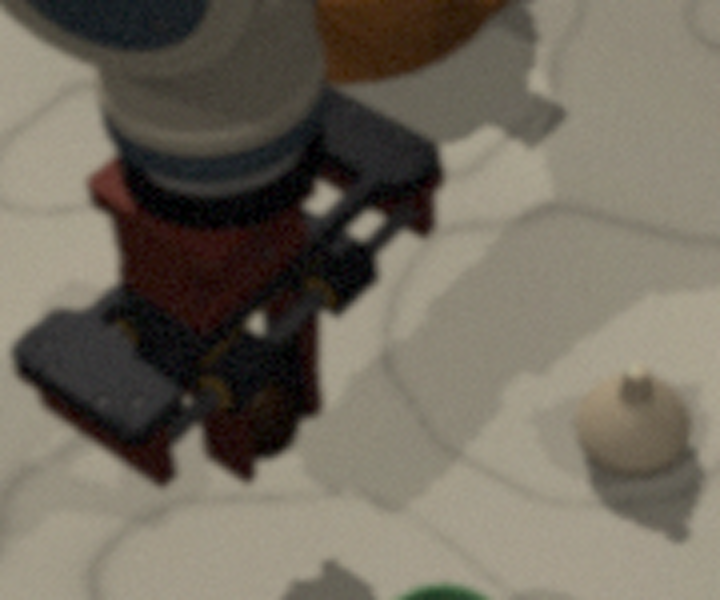

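```bash
python3 -m handwheel '[[[28,0,0,45,0,0,0],[28,0,0,50,0,0,0],[28,17,44,0,0,0,0],[28,17,44,0,0,0,0],[28,17,44,0,0,0,0],[28,17,44,0,0,0,0],[28,17,44,0,0,0,0],[28,17,44,0,0,0,0],[28,17,44,0,0,0,0],[28,0,0,0,0,0,0]]]' 10; python3 -c "
from m import *
st()"
```

```text
time: 10.02
tcp_pos: [577.4, 107.1, 148.1]
ee_rot: [-0.25, 0.662, 0.25, 0.661]
contact_force: [-0.7, 0.5, -0.8]
finger_gap: 32.5
t 10.03 tcp [577.4 107.1 148.1] x [-0.001  0.    -1.   ] z [ 0.749  0.662 -0.001] q [ 0.16  0.46  1.77  0.    0.91 -0.56] F [-0.7  0.5 -0.8] gap 32.5
```

```bash
python3 -m handwheel '[[[28,3,5,-20,0,0,0],[28,0,0,-25,0,0,0],[28,0,0,0,0,0,0],[28,0,0,0,0,0,0]]]' 10; python3 -c "
from m import *
st()
s=vision.snapshot('side'); crop(s,150,50,180,150,4,'pics/s10.png')
s=vision.snapshot('top'); crop(s,90,170,180,150,4,'pics/t10.png')"
```

```text
time: 10.52
tcp_pos: [579.8, 108.8, 104.2]
ee_rot: [-0.249, 0.662, 0.249, 0.662]
contact_force: [-0.5, 0.1, -0.3]
finger_gap: 31.8
t 10.53 tcp [579.8 108.8 104.2] x [-0.001 -0.    -1.   ] z [ 0.753  0.659 -0.001] q [ 0.17  0.53  1.78 -0.    0.83 -0.55] F [-0.5  0.1 -0.3] gap 31.8
```

View pics/s10.png

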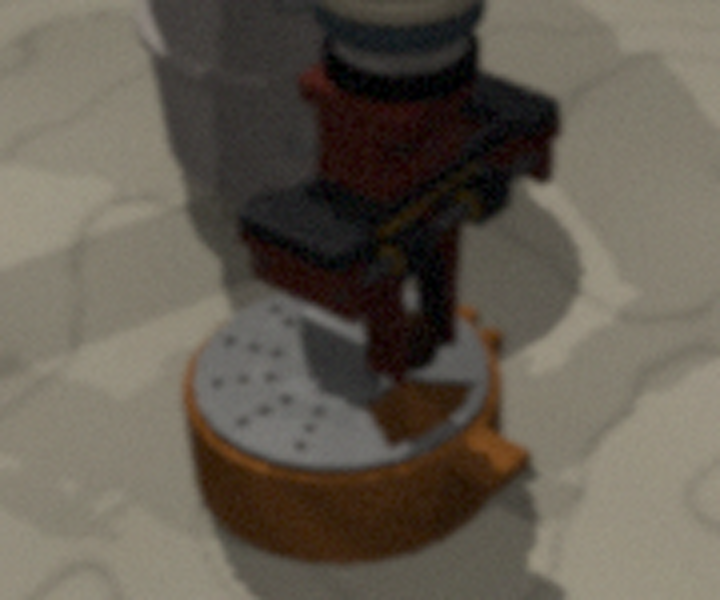

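View pics/t10.png

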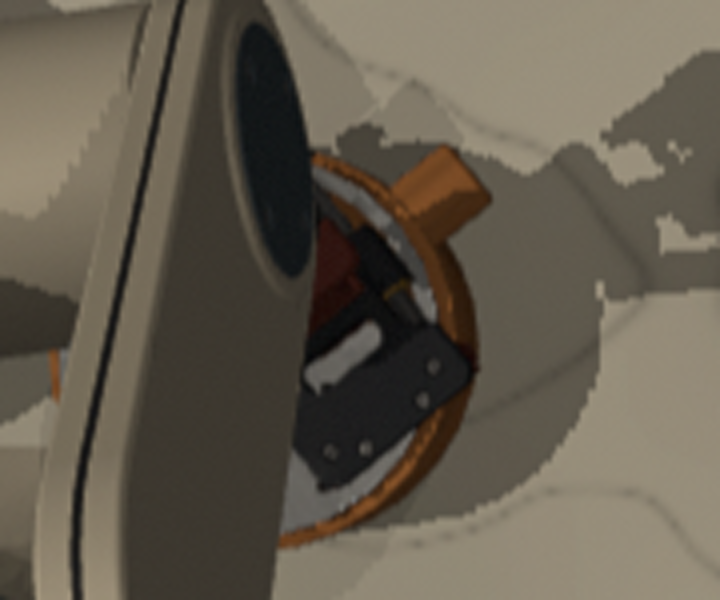

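```bash
python3 -m handwheel '[[[28,1,3.5,0,0,0,0],[28,0,0,-15,0,0,0],[28,0,0,-12,0,0,0],[28,0,0,0,0,0,0],[28,0,0,0,0,0,0]]]' 10; python3 -c "
from m import *
st()
s=vision.snapshot('side'); print(w2px(s,r.get_obs()['tcp_pos'])); crop(s,190,80,120,100,6,'pics/s11.png')"
```

```text
time: 11.25
tcp_pos: [581.0, 113.0, 77.3]
ee_rot: [-0.249, 0.662, 0.249, 0.662]
contact_force: [0.3, -0.6, -0.1]
finger_gap: 32.4
t 11.25 tcp [581.  113.   77.3] x [-0. -0. -1.] z [ 0.752  0.659 -0.   ] q [ 0.17  0.57  1.79 -0.    0.78 -0.55] F [ 0.3 -0.6 -0.1] gap 32.4
[252.87345213 146.46041053]
```

View pics/s11.png

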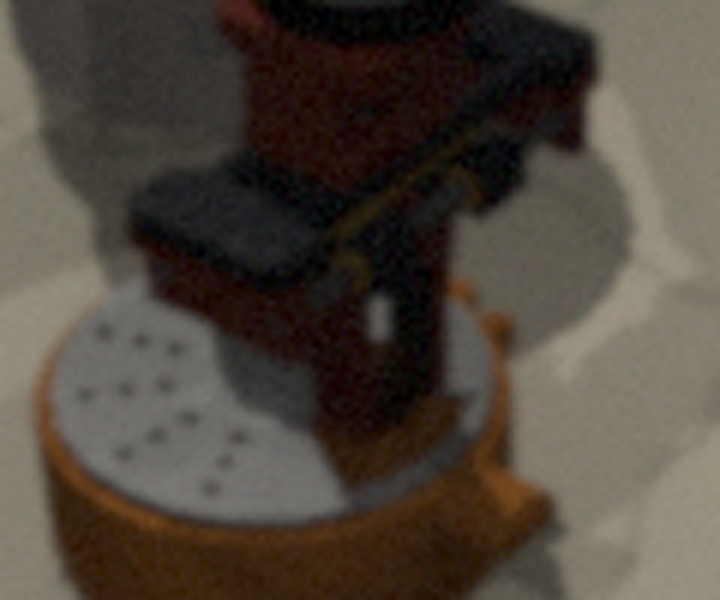

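```bash
python3 -m handwheel '[[[60,0,0,0,0,0,0],[60,0,0,0,0,0,0],[60,0,0,0,0,0,0],[60,0,0,0,0,0,0],[60,0,0,30,0,0,0],[60,0,0,40,0,0,0],[60,-10,-50,10,0,0,0],[60,-10,-55,0,0,0,0],[60,-10,-55,0,0,0,0],[60,-10,-55,0,0,0,0]]]' 10; python3 -c "
from m import *
st()
s=vision.snapshot('top'); crop(s,90,190,140,130,4.5,'pics/t12.png')
s=vision.snapshot('side'); crop(s,180,100,120,100,6,'pics/s12.png')"
```

```text
time: 12.55
tcp_pos: [540.7, -103.5, 157.8]
ee_rot: [-0.249, 0.662, 0.249, 0.662]
contact_force: [0.2, -1.0, 0.1]
finger_gap: 59.7
t 12.55 tcp [ 540.7 -103.5  157.8] x [ 0.001 -0.    -1.   ] z [0.752 0.66  0.   ] q [-0.21  0.4   1.84 -0.    0.9  -0.93] F [ 0.2 -1.   0.1] gap 59.7
```

View pics/t12.png

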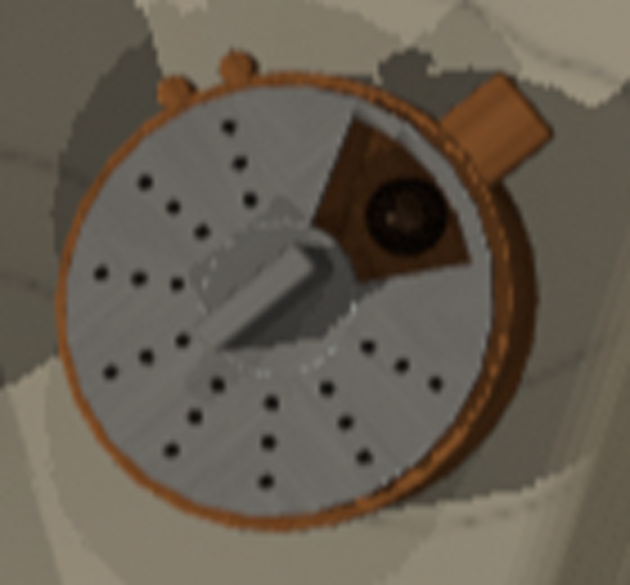

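View pics/s12.png

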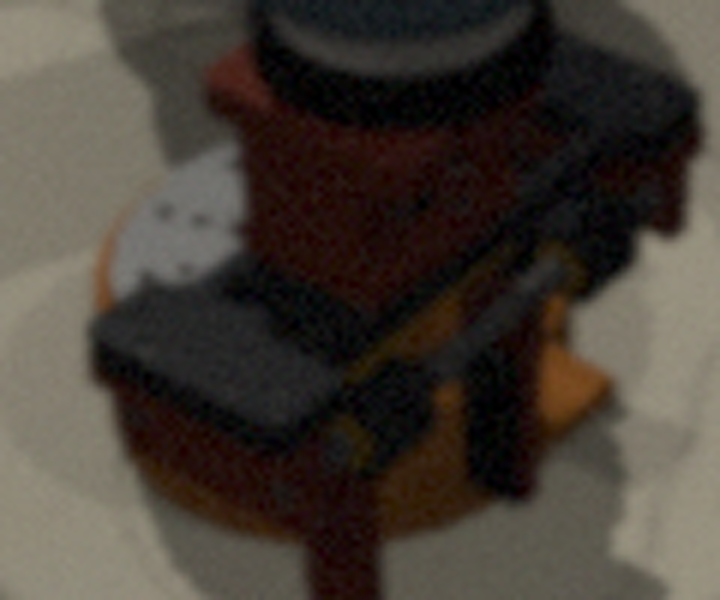

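```bash
python3 - <<'E'
from m import *
s=vision.snapshot("top"); p=P(s,[(405,216)],90,190,4.5,25)[0]+[1.2,-.2]; print("lime",p,p-[581,112.6])
E
python3 -m handwheel '[[[50,1,51,0,0,0,0],[50,1,51,0,0,0,0],[50,1,51,0,0,0,0],[50,1,51,0,0,0,0],[50,1,51,0,0,0,0],[50,0,0,0,0,0,0],[50,0,0,-20,0,0,0],[50,0,0,0,0,0,0]]]' 20; python3 -c "
from m import *
st()"
```

```text
lime [581.26630206 114.82264138] [0.26630206 2.22264138]
time: 13.7
tcp_pos: [544.6, 153.0, 136.3]
ee_rot: [-0.249, 0.663, 0.249, 0.661]
contact_force: [0.3, -0.7, 0.4]
finger_gap: 50.3
t 13.7 tcp [544.6 153.  136.3] x [-0.003 -0.001 -1.   ] z [ 0.751  0.66  -0.003] q [ 0.25  0.45  1.82 -0.    0.87 -0.47] F [ 0.3 -0.7  0.4] gap 50.3
```

```bash
python3 -m handwheel '[[[50,1.4,-0.4,-20,0,0,0],[50,0,0,-22,0,0,0],[50,0,0,-17,0,0,0],[50,0,0,0,0,0,0]]]' 20; python3 -c "
from m import *
st()"
```

```text
time: 14.2
tcp_pos: [546.7, 152.2, 77.6]
ee_rot: [-0.249, 0.663, 0.249, 0.661]
contact_force: [-0.6, 0.4, 0.2]
finger_gap: 49.8
t 14.2 tcp [546.7 152.2  77.6] x [-0.002 -0.001 -1.   ] z [ 0.752  0.659 -0.002] q [ 0.25  0.55  1.84 -0.    0.76 -0.47] F [-0.6  0.4  0.2] gap 49.8
```

```bash
python3 -m handwheel '[[[10,0,0,0,0,0,0],[10,0,0,0,0,0,0],[10,0,0,0,0,0,0],[10,0,0,0,0,0,0],[10,0,0,0,0,0,0]]]' 10;  python3 -m handwheel '[[[10,0,0,0,0,0,0.14],[10,0,0,0,0,0,0.14],[10,0,0,0,0,0,0.14],[10,0,0,0,0,0,0.14],[10,0,0,0,0,0,0.14],[10,0,0,0,0,0,0.14],[10,0,0,0,0,0,0.14],[10,0,0,0,0,0,0.14],[10,0,0,0,0,0,0.135],[10,0,0,0,0,0,0]]]' 20; python3 -c "
from m import *
st()"
```

```text
time: 14.82
tcp_pos: [546.6, 152.0, 78.8]
ee_rot: [-0.249, 0.662, 0.249, 0.661]
contact_force: [-2.7, -3.1, 5.4]
finger_gap: 13.6
time: 16.08
tcp_pos: [546.9, 153.0, 78.8]
ee_rot: [-0.59, 0.39, 0.59, 0.39]
contact_force: [-4.5, 2.5, 4.9]
finger_gap: 13.9
t 16.07 tcp [546.9 153.   78.8] x [-0.001  0.    -1.   ] z [-0.392  0.92   0.001] q [ 0.25  0.54  1.84  0.    0.76 -1.72] F [-4.5  2.5  4.9] gap 13.9
```

Jaws at 113.1° → window at about 23.1°. Release, retreat, look.

```bash
python3 -m handwheel '[[[30,0,0,0,0,0,0],[30,0,0,0,0,0,0],[40,0,0,20,0,0,0],[50,0,0,40,0,0,0],[60,-10,-40,20,0,0,0],[60,-14,-55,0,0,0,0],[60,-14,-55,0,0,0,0],[60,-14,-55,0,0,0,0],[60,-14,-50,0,0,0,0],[60,0,0,0,0,0,0]]]' 20; python3 -c "
from m import *
st()
s=vision.snapshot('top'); crop(s,90,190,140,130,4.5,'pics/t13.png')
s=vision.snapshot('side'); cv2.imwrite('pics/s13.png',s['image'][:,:,::-1])"
```

```text
time: 17.32
tcp_pos: [480.7, -105.3, 158.6]
ee_rot: [0.589, -0.391, -0.589, -0.391]
contact_force: [-0.1, -0.2, 0.6]
finger_gap: 60.0
t 17.32 tcp [ 480.7 -105.3  158.6] x [ 0.    -0.001 -1.   ] z [-0.388  0.922 -0.001] q [-0.24  0.32  1.97 -0.    0.85 -2.21] F [-0.1 -0.2  0.6] gap 60.0
```

View pics/t13.png

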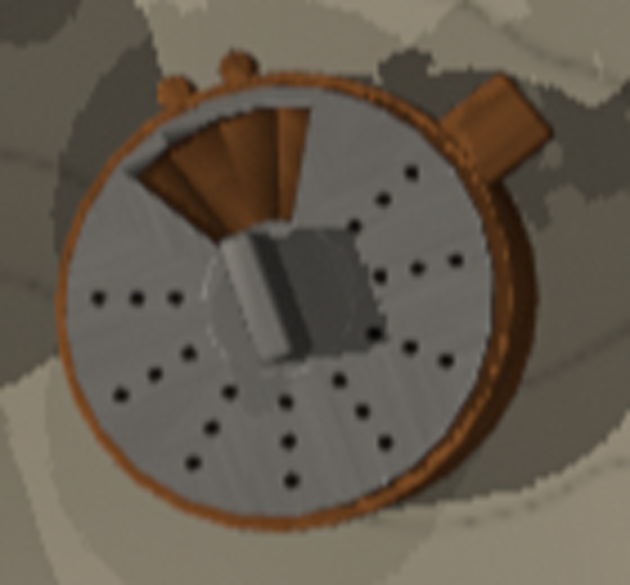

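View pics/s13.png

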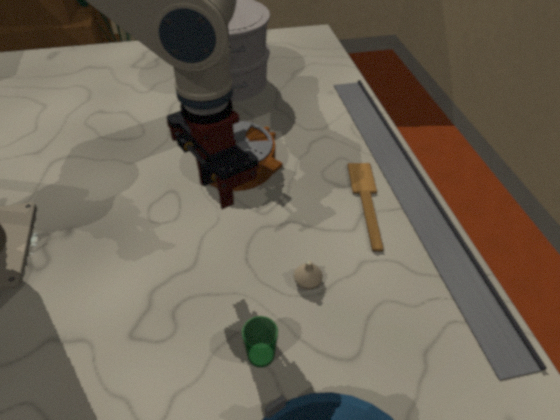

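```bash
python3 - <<'E'
from m import *
s=vision.snapshot("top"); T=lambda p,z:P(s,p,90,190,4.5,z); c=np.array([545,152.8])
a=[ang(q-c) for q in T([(133,173),(310,107),(290,220),(220,240)],68)]; print(np.round(a,1),"outer mid",(a[0]+a[1])/2,"inner mid",(a[2]+a[3])/2)
h=T([(98,298),(121,395),(193,463),(291,481),(386,443),(446,361),(456,261),(411,173)],68); b=[ang(q-c)%360 for q in h]
print(np.round(b,1),"mean hole angle-180",np.mean(b)-180)
for z in (50,55,62): print(z,"studs",ang(T([(175,92),(237,68)],z).mean(0)-c),"ear",ang(T([(503,72),(553,130)],z).mean(0)-c))
E
```

```text
[51.4 -6.4 -5.4 47.4] outer mid 22.51730919781156 inner mid 20.971762164184973
[ 91.1 123.  155.1 187.1 219.2 251.  283.  315.2] mean hole angle-180 23.089177811366994
50 studs 24.23018868511694 ear -48.33927611019363
55 studs 23.461648681191708 ear -48.80276669762126
62 studs 22.35252300159939 ear -49.447892621730446
```

Window at 23.1° against studs/sector at about 23.3°, which is well inside the 6.5° tolerance. The arm is clear of everything.

```bash
python3 -c "
from station import r
r.hand_in(); print(r.get_obs()['time'])"
```

```text
the job is handed in; nothing more can be done
the job is handed in; nothing more can be done
```

The lime is shut in the ear well and the job is handed in, at about 17.4 s of the 72 s allowed. No verdict was reported.

- **Moves:** I turned the cap by its grip bar until the window was over the ear well. I then gripped the lime, released it about 5 mm above the window, and turned the cap 72° on to the solid sector.
- **Cap angle:** The final top picture put the window at 23.1° from the cap's hole pattern. The studs measured 22.4–24.2°, depending on the height assumed for them. The window's own corners, picked by hand, gave a rougher 21–22.5°. All of these are inside the 6.5° tolerance.
- **Lime:** It was seen in the well after the drop, about 2 mm from the middle of its mouth. I could not see it again once the cap was closed.
- **Bystanders:** By eye, the garlic, tea glass and paddle look unmoved in the last side picture. I did not re-measure them.
- **Disagreement:** The two cameras differed by 3–4 mm on the drum's position. I settled it by feeling the axis with the jaws on the grip bar at two angles, which gave (546, 153) mm.
- **Arm:** It was about 250 mm from the drum, touching nothing, when I handed in.

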